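# Free the stuck tube block from the dry-block heater

### The job

The aluminium tube block is stuck in the well of the dry-block heater: swing the heater's sprung jack lever sideways to its stop and let it spring back, which cracks the block a few millimetres up. Then grip the block by its square post and work it free by rocking it, first to the left (the lever's side) and then to the right, clearly each way while it still sits in the well. The job ends holding: finish with the gripper still gripping it, upright and motionless over its well and just clear of it, a centimetre or two above the deck, and leave the other things undisturbed.

Things in the scene. Friction and masses are not known exactly. Their poses are not given: they have to be found in the camera images.
- heater: white dry-block heater, 200 (x) x 240 (y) mm, fixed to the table; its flat deck is 85 mm above the table. Origin: centre of its underside on the table; x points away from its front panel, y to its left, z up. Deck things, in its frame: well centre (0, -45 mm), lever hinge (45, 55 mm).
- well (a point): centre of the well's mouth, at deck height, with the heater's axes. Well: 33 (x) x 54 (y) x 30 mm deep. A spring jaw pinches the block in x, 14 to 24 mm below the deck: a straight pull takes about 40 N, but rocked sideways (about x, post towards +y or -y) under a 10 to 15 N pull it walks up 1 to 3 mm a rock. It is free once its underside is within 14 mm of the deck.
- block: aluminium tube block, 30 (x) x 50 (y) x 55 mm tall, 0.3 kg, with a square post 20 x 20 x 42 mm on the middle of its top. Origin: centre of its underside; axes as the heater's when seated. At first its underside is on the well floor, 30 mm below the deck. In the well it can tip about 8 degrees each way; a rock counts from 3.5 degrees while the underside is over 14 mm below the deck.
- block_post (a point): on the block's axis, 76 mm above its underside: middle of the square post (post spans 55 to 97 mm above the underside), the place to grip it.
- jack_lever (a joint): angle of the jack lever on the deck, in rad: 0 at rest, 0.70 at its stop; it turns clockwise seen from above, so its post swings to the heater's left (+y). A spring returns it; it takes about 3 N at the post at first and 6 to 8 N at the stop. Full swing raises a pin under the block by 4.5 mm; the block stays up, the pin goes down again.
- lever_hinge (a point): centre of the lever's hinge, 11 mm above the deck, with the heater's axes.
- lever_post (a point): point on the lever's upright round post (12 mm across, standing 14 to 58 mm above the deck), 32 mm above the lever's hinge height and 75 mm from the hinge axis; at rest it lies to the heater's front (-x) of the hinge. Push it sideways with a finger or between the fingers.
- amber_bottle: amber glass bottle, 68 mm across, 150 mm tall, on the table behind the heater; bystander. Origin: centre of its underside.
- white_bottle: white plastic bottle, 60 mm across, 140 mm tall, behind the heater; bystander. Origin: centre of its underside.
- sample_jar: clear lidded jar, 84 mm across, 110 mm tall, on the table left of the heater; bystander. Origin: centre of its underside.
- beaker: open glass beaker, 68 mm across, 85 mm tall, right of the heater; bystander. Origin: centre of its underside.
- vial: small amber vial, 24 mm across, 42 mm tall, standing on the heater's deck in front of the block; bystander. Origin: centre of its underside.
- spatula: slim steel lab spatula 168 mm long, 16 mm wide, lying on the table in front of the heater; bystander. Origin: centre of its underside.
- collar: flat rubber ring, 44 mm across, 12 mm tall, on the table right of the heater; bystander. Origin: centre of its underside.
Things that resemble listed ones, but are neither listed nor needed, are in the scene too. There is more than one size of the block; the job needs the smallest.

How it is judged (in metres and radians):
On the way, in this order (a step that is already met when the one before it is completed fails the run):
1. the jack lever is swung to its stop (0.60 rad or more of 0.70) (value of joint jack_lever above 0.6 rad and z of block in the frame of well below -0.014 m), for 0.05 s.
2. the lever is let go and has sprung back (value of joint jack_lever below 0.08 rad and contact force between the fingers and jack_lever below 0.1 N), for 0.1 s.
3. gripped, the block is rocked 0.06 rad or more to the left while still in the well (z of block in the frame of well below -0.014 m and angle between block's own y axis and vertical above 1.631 rad and contact force between the fingers and block above 2 N), for 0.05 s.
4. then 0.06 rad or more to the right while still in the well (z of block in the frame of well below -0.014 m and angle between block's own y axis and vertical below 1.511 rad and contact force between the fingers and block above 2 N), for 0.05 s.
At the end, for the whole second after the job is handed in: The gripper holds the block still and upright (within 0.17 rad) over the well (within 25 mm sideways), its underside 4 to 40 mm above the deck, touching neither heater nor vial; the lever is back at rest (below 0.08 rad) (z of block in the frame of well between 0.004 and 0.04 m and horizontal distance between block and well below 0.025 m and angle between block's own z axis and vertical below 0.17 rad and linear speed of block below 0.02 m/s and contact force between the fingers and block above 2 N and contact force between block and heater below 0.1 N and contact force between block and vial below 0.1 N and value of joint jack_lever below 0.08 rad); the arm keeps its last pose, push and grip.
It fails at once if another thing (bottle, jar, beaker, vial, spatula, rubber ring) is shifted by more than 25 mm (distance of any of amber_bottle, white_bottle, sample_jar, beaker, vial, spatula, collar from where it was at the start of the episode above 0.025 m).
It fails at once if a bystander bottle, jar, beaker or vial is tipped over (angle between any of amber_bottle, white_bottle, sample_jar, beaker, vial's own z axis and vertical above 0.5 rad).
It also fails if it takes over 64 s, if anything falls off the work surface, if the arm or the gripper's body presses on something with over 40 N, if the wrist force passes 120 N, or if a joint passes its speed limit or range.

### The arm

A 7-joint arm with a two-finger parallel gripper is mounted at the origin on the work surface. World frame = base frame: x ahead of the robot, y to its left, z up, the work surface at z = 0. Lengths are in mm, angles in rad, forces in N, time in s.
With the tool pointing down it reaches from about 400 to 875 mm from the base axis. Payload 4.4 kg.
Tool frame: the origin (TCP) lies midway between the tips of the shut fingers; the grasp point (between the pads) lies ctrl.grip_depth behind it (ctrl.grip_depth is the distance from the TCP to the grasp point, in mm); z points along the fingers, y is the line along which they close (so a half turn about z gives the same grasp; the last joint's range is limited). The gripper opens to 85 mm and grips with 20 to 120 N. Pads are 22 mm wide; open, the fingers measure 114 mm over their backs; the gripper's body (76 mm by 85 mm) begins 54 mm behind the grasp point. The pads swing forward as they close: fully open they stand 13 mm farther back than shut.
Start: joints at [1.054, 0.628, 0.038, 1.517, -0.027, 0.996, -0.02], TCP at [283.224, -585.066, 231.313] pointing down, gripper open.
Joint ranges: [-3.06, 3.06], [-0.37, 2.12], [-1.25, 1.32], [0.18, 2.47], [-1.1, 4.24], [0.23, 1.98], [-2.94, 2.94]. Speed limits (rad/s): [2.57, 2.57, 3.14, 3.14, 3.14, 3.14, 3.14].

### API

Orientations are given as [roll, pitch, yaw] about the fixed x, y, z axes, in that order (R = Rz(yaw) Ry(pitch) Rx(roll)).
In Python, from cell import ctrl gives the robot as it stands.
- The arm moves only by the tool carry_out, never from a script. Its argument "deltas" is one flat list of numbers, 7 for each row, row after row: the turn, a rotation vector about the tool's x, y, z in degrees, then the shift along the tool's x, y, z in m, then the closure, from -1 (fully open) to 1 (shut). In form: [wx, wy, wz, dx, dy, dz, claw, wx, wy, wz, dx, dy, dz, claw, ...]. A call has 1 to 12 rows; each row shifts and turns the commanded pose from where the row before left it, along the tool's axes as they then stand; what a row does not reach is not made up. A row lasts 1/8 s, in which the tool goes at most 62.5 mm and 10.7 degrees, less where a joint would pass 70% of its speed; a pose out of reach is approached as far as the arm can. A call with a gripper value outside its range is refused whole. The fingers move at their own pace and stop on an object; the grip force is fixed at half the most. Time passes only in rows, so rows that do not move let the fingers close. It gives the time, the measured TCP pose, the force, the opening and the grip force at its end, in the units of the state.
- ctrl.read_state(): the state, without advancing time (a new reading comes with each control period).
- ctrl.get_image(name): name is "scene" or "top" or "wrist"; returns the picture (400x640x3 uint8, red, green, blue); there is no depth.
- ctrl.calibration(name): a dict with "mtx" (3x3 intrinsics, pixels), "distortion" ([k1, k2, p1, p2, k3] as OpenCV has them; the pictures are not rectified), "R" (3x3) and "t" (3): a world point X has camera coordinates R X + t. Camera axes: x right, y down, z forward; pixel columns grow to the right and rows downward; lengths in mm; the calibration is good to about 2 mm. A picture is of the moment at which its call begins: read the wrist's pose just before it. calibration takes no time and is no camera call; for the wrist camera it gives the pose at the moment of the call.
- ctrl.finish_job(): hands the job in; it is judged then, once.
The state is a dict: "clock": time; "qpos": joint angles; "qd": joint speeds; "tau": joint torques, N m; "eef_pos": TCP position; "tool_rot": TCP orientation; "force": force on the tool from outside, world axes, zero at the start; "torque": the same for the moment, N m; "width": finger opening in mm; "gripper_force": force on a finger pad.
Only numpy, scipy, OpenCV 4.12 (cv2) and the standard library are available. Lean on these libraries where they do the work, as an engineer would, in place of code of your own. Each camera call takes 0.05 s, during which the arm holds its last target. There are 200 camera calls.

## Working session

There is one attempt and no reset: what is moved stays moved. The work goes in short steps, Python scripts to look and compute and a tool call to move; the robot and the scene stay as the last step left them, time stands still between calls to the robot, and variables do not carry over. Pictures are saved under pics/ and viewed, at most 10 in all, crops included, and the job is handed in when it is done.

Besides the shell and the picture viewer there is one more tool, called after ">>>" as name(argument=value, ...), one argument or row to a line, values as JSON. carry_out: Moves the arm, as the interface text tells. Its arguments: {"type":"object","properties":{"deltas":{"type":"array"}},"required":["deltas"]}

```bash
ls; mkdir -p pics; python3 - <<'E'
from cell import ctrl
import cv2
for n in("scene","top"):
    cv2.imwrite(f"pics/{n}0.png",ctrl.get_image(n)[:,:,::-1])
    c=ctrl.calibration(n);print(n,c)
s=ctrl.read_state();print(s,ctrl.grip_depth)
E
```

```text
pics
scene {'mtx': array([[439.16432663,   0.        , 319.05661829],
       [  0.        , 439.16432663, 196.98177083],
       [  0.        ,   0.        ,   1.        ]]), 'distortion': array([0.00320404, 0.        , 0.        , 0.        , 0.        ]), 'R': array([[-0.44611367,  0.89497398, -0.00204231],
       [ 0.73197579,  0.36354975, -0.57623175],
       [-0.51496994, -0.25855978, -0.8172838 ]]), 't': array([ 218.34006359, -387.83883752, 1322.53543981])}
top {'mtx': array([[391.27090737,   0.        , 318.29622118],
       [  0.        , 391.27090737, 199.10024235],
       [  0.        ,   0.        ,   1.        ]]), 'distortion': array([-0.09025013,  0.        ,  0.        ,  0.        ,  0.        ]), 'R': array([[ 0.01835221, -0.99939867,  0.02941926],
       [-0.98108703, -0.02367121, -0.1921143 ],
       [ 0.19269516, -0.02533714, -0.9809315 ]]), 't': array([ 24.19126655, 626.11198672, 807.13814063])}
{'clock': 0.1, 'qpos': array([ 1.05419398,  0.62923334,  0.03842004,  1.51828569, -0.02699597,
        0.99631386, -0.01999189]), 'qd': array([ 0.00021536, -0.00212083,  0.00031154, -0.00154009, -0.00077298,
       -0.00110022,  0.00149852]), 'tau': array([ 1.98737151e-03, -5.64534116e+01,  1.22997142e+00, -1.93972689e+01,
        1.11727897e-02,  5.46636031e-03,  1.24701162e-05]), 'eef_pos': array([ 282.98644587, -584.52863486,  230.48809585]), 'tool_rot': array([-3.13986949e+00,  5.68191687e-06,  4.50832250e-01]), 'force': array([ 0.13190751, -0.39342366, -0.12271711]), 'torque': array([ 0.02260644, -0.02104813, -0.00628339]), 'gripper_force': 0.0, 'width': 85.22045996677203} 18.700000000000003
```

View pics/top0.png

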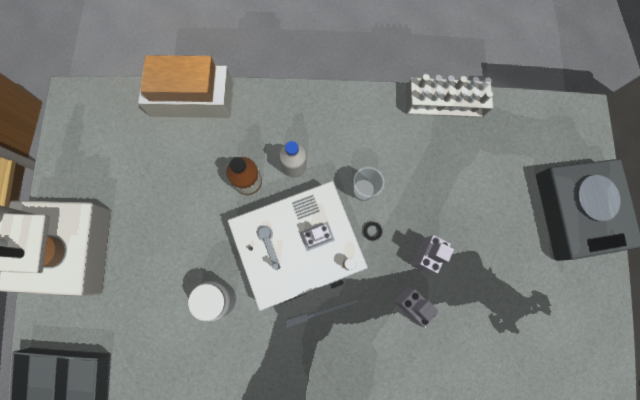

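View pics/scene0.png

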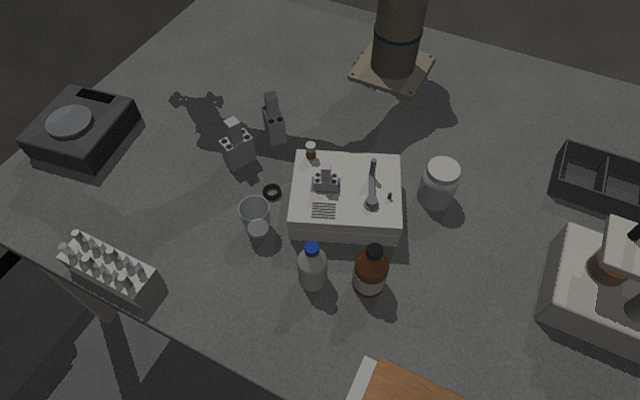

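The seated candidate is the small block in the heater's well (top 317,234; scene 326,180). Two larger look-alikes stand on the table (top 436,254 and 417,306). The lever hinge is at top (264,232) with its post near (275,266), and the vial is at (348,262). I choose the block in the well and will check it in a close crop.

```bash
cat > h.py <<'E'
import numpy as np, cv2
from cell import ctrl
def ray(n,uv,c=None):
    c=c or ctrl.calibration(n)
    p=cv2.undistortPoints(np.array([[uv]],float),c["mtx"],c["distortion"])[0,0]
    return -c["R"].T@c["t"], c["R"].T@np.array([p[0],p[1],1])
def onplane(n,uv,z,c=None):
    o,d=ray(n,uv,c); return o+d*(z-o[2])/d[2]
def tri(a,b):
    (o1,d1),(o2,d2)=a,b
    s=np.linalg.lstsq(np.c_[d1,-d2],o2-o1,rcond=None)[0]
    p,q=o1+d1*s[0],o2+d2*s[1]; return (p+q)/2,np.linalg.norm(p-q)
def proj(n,X,c=None):
    c=c or ctrl.calibration(n)
    return cv2.projectPoints(np.array(X,float).reshape(-1,3),cv2.Rodrigues(c["R"])[0],c["t"],c["mtx"],c["distortion"])[0].reshape(-1,2)
E
python3 - <<'E'
from h import *
out=[]
for n,lo in(("top",150),("scene",130)):
    im=cv2.imread(f"pics/{n}0.png"); g=cv2.cvtColor(im,cv2.COLOR_BGR2GRAY)
    sd=(290,215) if n=="top" else (350,200)
    print(n,g[sd[1],sd[0]])
    m=(g>g[sd[1],sd[0]]-22).astype(np.uint8)
    m=cv2.morphologyEx(m,cv2.MORPH_OPEN,np.ones((3,3)))
    k,l=cv2.connectedComponents(m); mm=(l==l[sd[1],sd[0]]).astype(np.uint8)
    cs=max(cv2.findContours(mm,0,2)[0],key=cv2.contourArea)
    hull=cv2.convexHull(cs); 
    W=np.array([onplane(n,p,85)[:2] for p in hull[:,0]],np.float32)
    r=cv2.minAreaRect(W);print(r)
    x,y,w,h=cv2.boundingRect(hull);print(x,y,w,h,cv2.approxPolyDP(hull,5,True)[:,0].tolist())
    cr=cv2.resize(im[y-10:y+h+10,x-10:x+w+10],None,fx=3,fy=3,interpolation=2); out.append(cr)
H=max(o.shape[0] for o in out)
o=np.hstack([cv2.copyMakeBorder(o,0,H-o.shape[0],0,0,0) for o in out]);print(o.shape)
cv2.imwrite("pics/crop1.png",o[:600,:800])
E
```

```text
top 218
((523.5906982421875, 81.70233154296875), (198.30673217773438, 239.469970703125), 22.450180053710938)
229 182 138 127 [[332, 182], [366, 267], [259, 308], [229, 220]]
scene 147
((522.7576904296875, 82.40159606933594), (197.95205688476562, 239.3157196044922), 22.261014938354492)
287 150 116 78 [[297, 150], [399, 155], [401, 227], [287, 220]]
(441, 882, 3)
```

View pics/crop1.png

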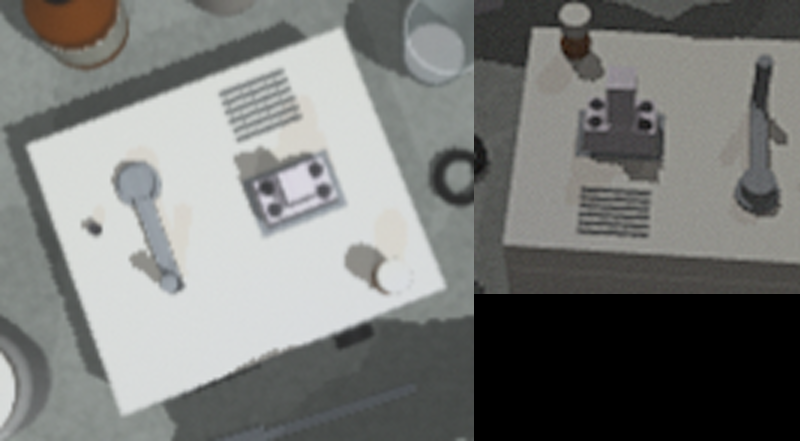

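The close crop confirms it: the block in the well has a square post, its centre at top (318,234). The lever hinge is at about (264,233), its post top at (275,267), and the vial is in front right of the block. Both views agree on the heater pose: centre near (523,82), yaw 22.35°.

```bash
cat >> h.py <<'E'
H=np.array([523.2,82.0]);a=np.radians(22.35);Rz=np.array([[np.cos(a),-np.sin(a)],[np.sin(a),np.cos(a)]])
def w(x,y): return H+Rz@[x,y]
def hf(p): return Rz.T@(np.array(p)[:2]-H)
from scipy.spatial.transform import Rotation as Ro
def delta(target_h):  # heater xy, z of TCP -> tool-axis shift
    s=ctrl.read_state(); R=Ro.from_euler("xyz",s["tool_rot"]).as_matrix()
    return (R.T@(np.r_[w(*target_h[:2]),target_h[2]]-s["eef_pos"])).round(1)
def st():
    s=ctrl.read_state(); print("t",round(s["clock"],2),"heat",hf(s["eef_pos"]).round(1),"z",s["eef_pos"][2].round(1),"rpy",np.degrees(s["tool_rot"]).round(2),"F",s["force"].round(1),"T",s["torque"].round(2),"w",round(s["width"],1),"g",round(s["gripper_force"],1))
E
python3 - <<'E'
from h import *
off=lambda cx,cy:(219+cx/3-.3,172+cy/3-.3)
print("post",hf(onplane("top",off(297,185),152)))
print("post scene",hf(onplane("scene",(277+(622-474)/3,140+80/3),152)))
print("hinge",hf(onplane("top",off(137,183),105)))
print("lpost",hf(onplane("top",off(171,283),143)))
print("lpost scene",hf(onplane("scene",(277+(765-474)/3,140+62/3),143)))
print("vial",hf(onplane("top",off(392,275),127)))
print("jar",hf(onplane("top",(208,302),110)), "amber",hf(onplane("top",(237,164),150)))
for p in((0,-45),(-30,55),(-30,20)): print(w(*p))
print(delta((-30,18,230))); st()
E
```

```text
post [ -1.00828334 -45.26932335]
post scene [  3.0220438  -42.86318058]
hinge [43.99763196 53.89247328]
lpost [-30.15076443  53.19420464]
lpost scene [-27.68823005  56.27246744]
vial [-77.3829399  -83.93030465]
jar [-47.05017054 206.45884125] amber [188.0839233   55.67506764]
[540.31185357  40.38047973]
[474.53916545 121.46040017]
[487.8483849   89.08966218]
[ 477.8 -515.1    1.4]
t 0.1 heat [-475.6 -525.1] z 230.5 rpy [-179.9     0.     25.83] F [ 0.1 -0.4 -0.1] T [ 0.02 -0.02 -0.01] w 85.2 g 0.0
```

>>> carry_out(
  deltas=[0, 0, 0, 0.04, -0.043, 0, 1, 0, 0, 0, 0.04, -0.043, 0, 1, 0, 0, 0, 0.04, -0.043, 0, 1, 0, 0, 0, 0.04, -0.043, 0, 1, 0, 0, 0, 0.04, -0.043, 0, 1, 0, 0, 0, 0.04, -0.043, 0, 1, 0, 0, 0, 0.04, -0.043, 0, 1, 0, 0, 0, 0.04, -0.043, 0, 1, 0, 0, 0, 0.04, -0.043, 0, 1, 0, 0, 0, 0.04, -0.043, 0, 1, 0, 0, 3.5, 0, 0, 0, 1, 0, 0, 0, 0, 0, 0, 1],
)

```text
clock: 1.6
eef_pos: [455.7, -23.3, 231.1]
tool_rot: [-3.142, 0.001, 0.392]
force: [-0.5, 0.4, -0.4]
width: -0.5
gripper_force: 0.0
```

```bash
python3 -c "
from h import *
st();print(delta((-30,18,170)))"
```

```text
t 1.6 heat [-102.5  -71.7] z 231.1 rpy [-1.800e+02  5.000e-02  2.244e+01] F [-0.5  0.4 -0.4] T [-0.05  0.01 -0.01] w -0.5 g 0.0
[ 72.7 -89.6  61. ]
```

Continue to staging beside the lever post (heater y ≈ 18), then lower to z ≈ 115.

>>> carry_out(
  deltas=[0, 0, 0, 0.036, -0.045, 0, 1, 0, 0, 0, 0.036, -0.045, 0, 1, 0, 0, 0, 0, 0, 0.03, 1, 0, 0, 0, 0, 0, 0.03, 1, 0, 0, 0, 0, 0, 0.03, 1, 0, 0, 0, 0, 0, 0.025, 1, 0, 0, 0, 0, 0, 0, 1, 0, 0, 0, 0, 0, 0, 1],
)

```text
clock: 2.6
eef_pos: [488.9, 86.2, 117.0]
tool_rot: [3.141, -0.001, 0.389]
force: [0.7, -0.0, -0.1]
width: 0.2
gripper_force: 0.0
```

```bash
python3 -c "
from h import *
st();cv2.imwrite('pics/w1.png',np.hstack([ctrl.get_image('wrist')[:,:,::-1]]))"
```

```text
t 2.6 heat [-30.1  17. ] z 117.0 rpy [ 1.7998e+02 -5.0000e-02  2.2280e+01] F [ 0.7 -0.  -0.1] T [-0.02  0.02 -0.01] w 0.2 g 0.0
```

View pics/w1.png

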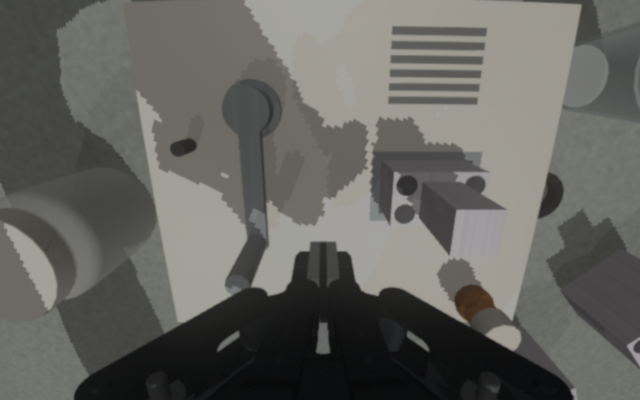

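The wrist view shows the fingertips at (323,250) and the lever post to their left at (245,275). The deck between them is clear, so I push left along the arc.

>>> carry_out(
  deltas=[0, 0, 0, 0, -0.009, 0, 1, 0, 0, 0, 0, -0.009, 0, 1, 0, 0, 0, 0, -0.005, 0, 1, 0, 0, 0, 0.001, -0.005, 0, 1, 0, 0, 0, 0.001, -0.005, 0, 1, 0, 0, 0, 0.001, -0.005, 0, 1, 0, 0, 0, 0.002, -0.005, 0, 1, 0, 0, 0, 0.002, -0.005, 0, 1, 0, 0, 0, 0.002, -0.005, 0, 1, 0, 0, 0, 0.002, -0.005, 0, 1, 0, 0, 0, 0.002, -0.004, 0, 1, 0, 0, 0, 0, 0, 0, 1],
)

```text
clock: 4.15
eef_pos: [475.9, 147.4, 115.9]
tool_rot: [3.14, 0.003, 0.389]
force: [-0.9, -6.9, 2.8]
width: 0.3
gripper_force: 3.1
```

```bash
python3 -c "
from h import *
st();s=ctrl.read_state();print(Rz.T@s['force'][:2])"
```

```text
t 4.15 heat [-18.9  78.5] z 115.9 rpy [179.9    0.18  22.28] F [-0.9 -6.9  2.8] T [-1.39  0.14  0.04] w 0.3 g 3.1
[-3.40182334 -6.01634583]
```

>>> carry_out(
  deltas=[0, 0, 0, 0.001, -0.003, 0, 1, 0, 0, 0, 0.001, -0.002, 0, 1, 0, 0, 0, 0, 0, 0, 1],
)

```text
clock: 4.53
eef_pos: [476.7, 152.3, 116.0]
tool_rot: [3.139, 0.002, 0.388]
force: [1.2, -8.5, 0.4]
width: -0.0
gripper_force: 3.7
```

```bash
python3 - <<'E'
from h import *
st();s=ctrl.read_state();print(Rz.T@s['force'][:2])
im=ctrl.get_image('top')[:,:,::-1]
cv2.imwrite('pics/t2.png',cv2.resize(im[170:320,200:400],None,fx=4,fy=4,interpolation=2))
for th in(0,.5,.6,.7): print(th,(proj("top",np.r_[w(45-75*np.cos(th),55+75*np.sin(th)),143])[0]-[200,170])*4)
E
```

```text
t 4.53 heat [-16.3  82.7] z 116.0 rpy [1.7986e+02 1.1000e-01 2.2230e+01] F [ 1.2 -8.5  0.4] T [-1.53 -0.13  0.05] w -0.0 g 3.7
[-2.14856449 -8.31656346]
0 [299.19306473 385.19199103]
0.5 [222.8918996  394.21077744]
0.6 [207.72704364 391.34755323]
0.7 [192.96916504 386.96202246]
```

View pics/t2.png

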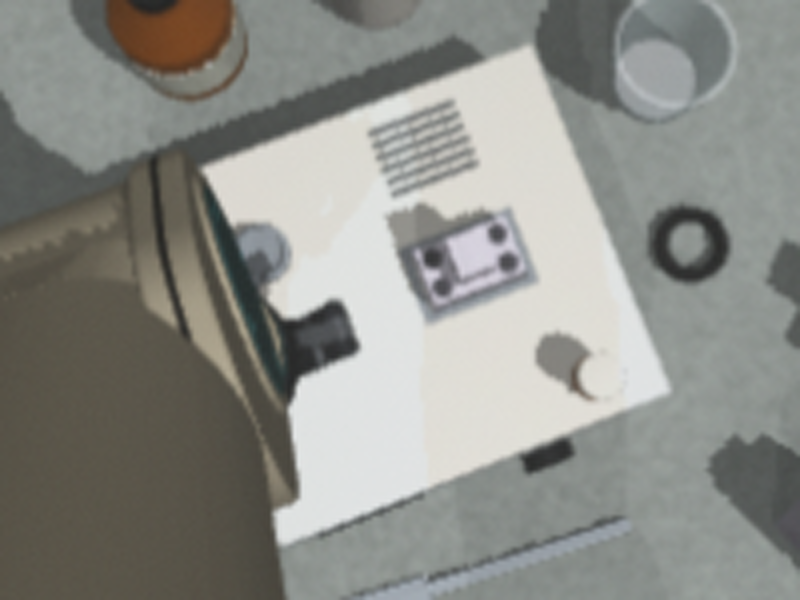

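The arm hides the lever in the top view, so I use force to feel for the stop.

>>> carry_out(
  deltas=[0, 0, 0, 0.001, -0.003, 0, 1, 0, 0, 0, 0, -0.002, 0, 1, 0, 0, 0, 0, 0, 0, 1],
)

```text
clock: 4.95
eef_pos: [477.1, 155.0, 116.1]
tool_rot: [3.136, 0.001, 0.386]
force: [4.7, -12.9, -0.9]
width: -0.1
gripper_force: 6.5
```

```bash
python3 - <<'E'
from h import *
st();s=ctrl.read_state();print(Rz.T@s['force'][:2])
im=ctrl.get_image('wrist')[:,:,::-1]
cv2.imwrite('pics/w2.png',im)
for th in(.5,.6,.7): print(th,proj("wrist",[np.r_[w(45-75*np.cos(th),55+75*np.sin(th)),z] for z in(143,105)]).round().tolist(),proj("wrist",np.r_[w(45-30*np.cos(th),55+30*np.sin(th)),96]).round())
E
```

```text
t 4.95 heat [-14.9  85. ] z 116.1 rpy [1.797e+02 5.000e-02 2.210e+01] F [  4.7 -12.9  -0.9] T [-2.58 -0.76 -0.04] w -0.1 g 6.5
[ -0.57036935 -13.73884624]
0.5 [[310.0, 296.0], [312.0, 255.0]] [[350. 185.]]
0.6 [[295.0, 289.0], [301.0, 249.0]] [[345. 182.]]
0.7 [[281.0, 281.0], [290.0, 242.0]] [[341. 179.]]
```

View pics/w2.png

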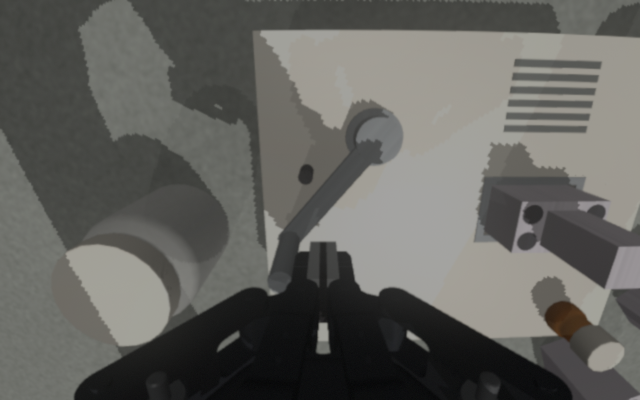

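The lever post shows at (282,278), which matches 0.70 rad, and the force has risen to 14 N, so it is at its stop. I let it spring back.

>>> carry_out(
  deltas=[0, 0, 0, -0.002, 0.01, 0, 1, 0, 0, 0, -0.002, 0.01, 0, 1, 0, 0, 0, -0.002, 0.012, 0, 1, 0, 0, 0, 0, 0.015, 0, 1, 0, 0, 0, 0, 0.015, 0, 1, 0, 0, 0, 0, 0.015, 0, 1, 0, 0, 0, 0, 0, -0.03, 1, 0, 0, 0, 0, 0, -0.03, 1, 0, 0, 0, 0, 0, -0.03, 1, 0, 0, 0, 0, 0, 0, -1, 0, 0, 0, 0, 0, 0, -1],
)

```text
clock: 6.38
eef_pos: [499.2, 85.7, 205.8]
tool_rot: [-3.141, 0.001, 0.39]
force: [0.1, -0.2, -0.9]
width: 35.1
gripper_force: 0.0
```

```bash
python3 - <<'E'
from h import *
st();print(delta((0,-45,119)))
im=ctrl.get_image('wrist')[:,:,::-1]
cv2.imwrite('pics/w3.png',im)
print(proj("wrist",[np.r_[w(-30,55),143],np.r_[w(0,-45),156.5],np.r_[w(0,-45),114.5]]).round().tolist())
E
```

```text
t 6.38 heat [-20.8  12.6] z 205.8 rpy [-1.7999e+02  4.0000e-02  2.2320e+01] F [ 0.1 -0.2 -0.9] T [ 0.05 -0.   -0.04] w 35.1 g 0.0
[20.9 57.6 86.8]
[[265.0, 225.0], [409.0, 191.0], [395.0, 176.0]]
```

View pics/w3.png

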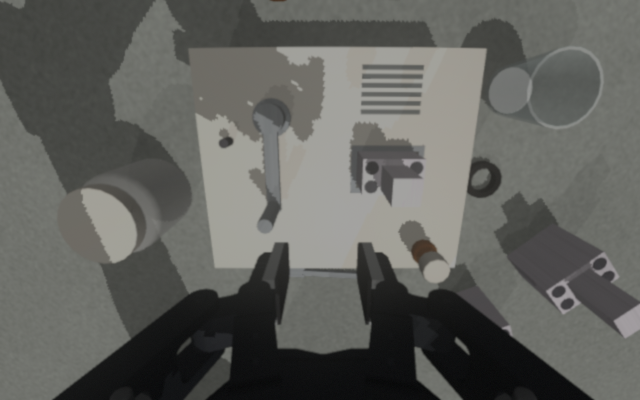

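The lever is back at rest: its post at (265,226) matches the prediction for rest (265,225). The block post is near (407,190), about where I predicted. Moving over it, open, and descending.

>>> carry_out(
  deltas=[0, 0, 0, 0.011, 0.029, 0, -1, 0, 0, 0, 0.01, 0.029, 0, -1, 0, 0, 0, 0, 0, 0, -1, 0, 0, 0, 0, 0, 0.025, -1, 0, 0, 0, 0, 0, 0.025, -1, 0, 0, 0, 0, 0, 0.02, -1, 0, 0, 0, 0, 0, 0.016, -1, 0, 0, 0, 0, 0, 0, -1],
)

```text
clock: 7.42
eef_pos: [539.6, 40.7, 118.9]
tool_rot: [-3.14, 0.003, 0.39]
force: [0.2, 0.1, 0.0]
width: 85.6
gripper_force: 0.0
```

```bash
python3 - <<'E'
from h import *
st();print(delta((0,-45,118)))
E
```

```text
t 7.42 heat [ -0.6 -44.5] z 118.9 rpy [-179.93    0.19   22.36] F [0.2 0.1 0. ] T [ 0.01  0.03 -0.01] w 85.6 g 0.0
[0.6 0.5 0.9]
```

Close.

>>> carry_out(
  deltas=[0, 0, 0, 0, 0, 0, 1, 0, 0, 0, 0, 0, 0, 1, 0, 0, 0, 0, 0, 0, 1, 0, 0, 0, 0, 0, 0, 1, 0, 0, 0, 0, 0, 0, 1, 0, 0, 0, 0, 0, 0, 1, 0, 0, 0, 0, 0, 0, 1, 0, 0, 0, 0, 0, 0, 1],
)

```text
clock: 8.43
eef_pos: [541.1, 40.9, 120.9]
tool_rot: [-3.141, -0.001, 0.39]
force: [-0.3, 1.2, 6.7]
width: 19.4
gripper_force: 59.8
```

```bash
python3 - <<'E'
from h import *
st();print(delta((0,-45,118)))
im=ctrl.get_image('wrist')[:,:,::-1]
cv2.imwrite('pics/w4.png',im)
E
```

```text
t 8.43 heat [  1.  -44.8] z 120.9 rpy [-1.7997e+02 -5.0000e-02  2.2330e+01] F [-0.3  1.2  6.7] T [ 0.59  0.43 -0.05] w 19.4 g 59.8
[-1.   0.2  2.9]
```

View pics/w4.png

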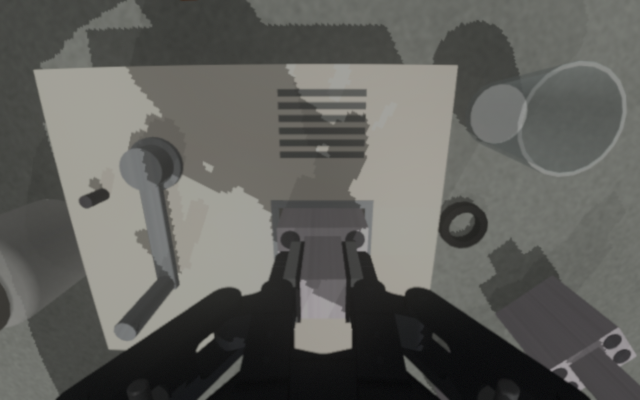

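The picture shows the pads on both sides of the square post at (325,280), width 19.4 mm, and the lever at rest. Now a light pull, then a rock to the left.

>>> carry_out(
  deltas=[0, 0, 0, 0, 0, -0.003, 1, 0, 0, 0, 0, 0, -0.002, 1, -2, 0, 0, 0, -0.0017, 0, 1, -2, 0, 0, 0, -0.0017, 0, 1, -2, 0, 0, 0, -0.0017, 0, 1, 0, 0, 0, 0, 0, 0, 1],
)

```text
clock: 9.22
eef_pos: [538.3, 46.2, 122.9]
tool_rot: [3.038, 0.002, 0.392]
force: [5.0, 2.1, -24.8]
width: 19.1
gripper_force: 62.9
```

```bash
python3 - <<'E'
from h import *
st();s=ctrl.read_state();print((Rz.T@s['force'][:2]).round(1),(Rz.T@s['torque'][:2]).round(2))
E
```

```text
t 9.22 heat [  0.4 -38.8] z 122.9 rpy [1.7405e+02 1.0000e-01 2.2440e+01] F [  5.    2.1 -24.8] T [ 1.18 -1.05  0.04] w 19.1 g 62.9
[5.5 0.1] [ 0.7  -1.42]
```

>>> carry_out(
  deltas=[2, 0, 0, 0, 0.0017, 0.001, 1, 2, 0, 0, 0, 0.0017, 0, 1, 2, 0, 0, 0, 0.0017, 0, 1, 2, 0, 0, 0, 0.0017, 0, 1, 2, 0, 0, 0, 0.0017, 0, 1, 2, 0, 0, 0, 0.0017, 0, 1, 0, 0, 0, 0, 0, 0, 1],
)

```text
clock: 10.1
eef_pos: [542.9, 35.5, 124.1]
tool_rot: [-3.035, -0.0, 0.389]
force: [1.8, 3.3, -7.8]
width: 18.9
gripper_force: 65.0
```

```bash
python3 - <<'E'
from h import *
st();s=ctrl.read_state();print((Rz.T@s['force'][:2]).round(1),(Rz.T@s['torque'][:2]).round(2))
E
```

```text
t 10.1 heat [  0.6 -50.5] z 124.1 rpy [-1.739e+02 -1.000e-02  2.231e+01] F [ 1.8  3.3 -7.8] T [ 0.33 -0.54  0.04] w 18.9 g 65.0
[3.  2.4] [ 0.1  -0.62]
```

Both rocks reached about 6° and the pull dropped, so the block is walking up. I keep rocking with a renewed pull.

>>> carry_out(
  deltas=[-3, 0, 0, 0, -0.0026, -0.001, 1, -3, 0, 0, 0, -0.0026, 0, 1, -3, 0, 0, 0, -0.0026, 0, 1, -3, 0, 0, 0, -0.0024, 0, 1, 0, 0, 0, 0, 0, 0, 1],
)

```text
clock: 10.72
eef_pos: [538.5, 46.2, 125.4]
tool_rot: [3.037, 0.001, 0.392]
force: [-0.0, 4.0, -8.5]
width: 18.9
gripper_force: 65.1
```

```bash
python3 - <<'E'
from h import *
st();s=ctrl.read_state();print((Rz.T@s['force'][:2]).round(1),(Rz.T@s['torque'][:2]).round(2))
E
```

```text
t 10.72 heat [  0.6 -38.9] z 125.4 rpy [1.7403e+02 4.0000e-02 2.2470e+01] F [-0.   4.  -8.5] T [ 1.01 -0.02  0.01] w 18.9 g 65.1
[1.5 3.7] [ 0.93 -0.4 ]
```

>>> carry_out(
  deltas=[3, 0, 0, 0, 0.0026, -0.001, 1, 3, 0, 0, 0, 0.0026, 0, 1, 3, 0, 0, 0, 0.0026, 0, 1, 3, 0, 0, 0, 0.0024, 0, 1, 0, 0, 0, 0, 0, 0, 1],
)

```text
clock: 11.35
eef_pos: [543.1, 35.0, 127.0]
tool_rot: [-3.034, -0.0, 0.388]
force: [-0.2, 4.3, -6.3]
width: 19.0
gripper_force: 65.3
```

```bash
python3 - <<'E'
from h import *
st();s=ctrl.read_state();print((Rz.T@s['force'][:2]).round(1),(Rz.T@s['torque'][:2]).round(2))
im=ctrl.get_image('scene')[:,:,::-1]
cv2.imwrite('pics/s4.png',cv2.resize(im[140:240,270:420],None,fx=5,fy=5,interpolation=2))
E
```

```text
t 11.35 heat [  0.5 -51.1] z 127.0 rpy [-1.7382e+02 -3.0000e-02  2.2220e+01] F [-0.2  4.3 -6.3] T [ 0.62 -0.28  0.14] w 19.0 g 65.3
[1.4 4.1] [ 0.47 -0.49]
```

View pics/s4.png

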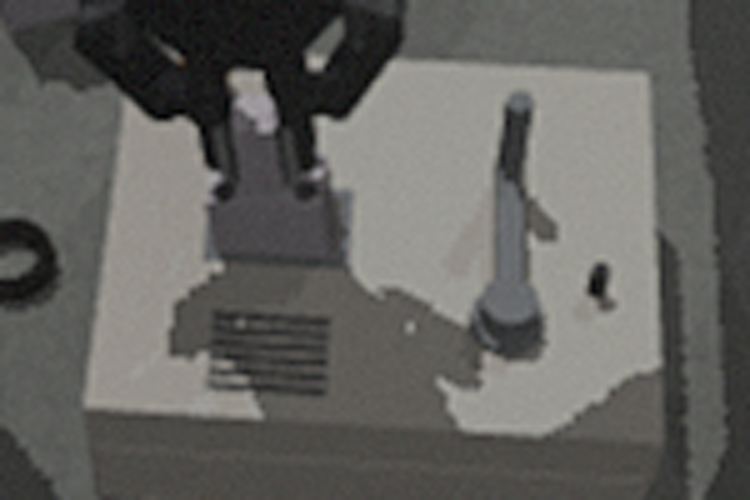

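The block is visibly tilted with the gripper (top near (265,110), leaning to the heater's right) and still in its well. Continuing to rock.

>>> carry_out(
  deltas=[-3, 0, 0, 0, -0.0027, -0.0015, 1, -3, 0, 0, 0, -0.0027, 0, 1, -3, 0, 0, 0, -0.0027, 0, 1, -3, 0, 0, 0, -0.0027, 0, 1, 0, 0, 0, 0, 0, 0, 1],
)

```text
clock: 12.02
eef_pos: [538.5, 46.3, 128.6]
tool_rot: [3.037, 0.0, 0.392]
force: [-0.3, 4.5, -7.0]
width: 18.9
gripper_force: 65.2
```

>>> carry_out(
  deltas=[3, 0, 0, 0, 0.0027, -0.0015, 1, 3, 0, 0, 0, 0.0027, 0, 1, 3, 0, 0, 0, 0.0027, 0, 1, 3, 0, 0, 0, 0.0027, 0, 1, 0, 0, 0, 0, 0, 0, 1],
)

```text
clock: 12.65
eef_pos: [543.2, 34.6, 130.6]
tool_rot: [-3.034, -0.001, 0.387]
force: [0.2, 3.8, -6.2]
width: 19.1
gripper_force: 65.3
```

>>> carry_out(
  deltas=[-3, 0, 0, 0, -0.0028, -0.0015, 1, -3, 0, 0, 0, -0.0028, 0, 1, -3, 0, 0, 0, -0.0028, 0, 1, -3, 0, 0, 0, -0.0028, 0, 1, 0, 0, 0, 0, 0, 0, 1],
)

```text
clock: 13.28
eef_pos: [538.6, 46.4, 132.3]
tool_rot: [3.038, 0.0, 0.392]
force: [0.1, 4.6, -5.9]
width: 19.1
gripper_force: 65.3
```

>>> carry_out(
  deltas=[3, 0, 0, 0, 0.0028, -0.0015, 1, 3, 0, 0, 0, 0.0028, 0, 1, 3, 0, 0, 0, 0.0028, 0, 1, 3, 0, 0, 0, 0.0028, 0, 1, 0, 0, 0, 0, 0, 0, 1],
)

```text
clock: 13.9
eef_pos: [543.7, 34.4, 134.9]
tool_rot: [-3.034, -0.002, 0.386]
force: [-0.2, 3.4, -0.0]
width: 19.6
gripper_force: 66.1
```

>>> carry_out(
  deltas=[-3, 0, 0, 0, -0.0028, 0, 1, -3, 0, 0, 0, -0.0028, 0, 1, 0, 0, 0, 0, 0, -0.002, 1, 0, 0, 0, 0, 0, -0.002, 1, 0, 0, 0, 0, 0, 0, 1],
)

```text
clock: 14.52
eef_pos: [541.2, 39.3, 138.8]
tool_rot: [3.141, -0.0, 0.388]
force: [-0.3, 0.0, -2.0]
width: 19.0
gripper_force: 65.9
```

```bash
python3 - <<'E'
from h import *
st();print(delta((0.5,-45,163)))
E
```

```text
t 14.53 heat [  0.4 -46.3] z 138.8 rpy [ 1.7999e+02 -2.0000e-02  2.2210e+01] F [-0.3  0.  -2. ] T [ 0.07  0.01 -0.02] w 19.0 g 65.9
[  0.1  -1.3 -24.2]
```

The only force left is the block's weight, so it is free. Lifting about 24 mm.

>>> carry_out(
  deltas=[0, 0, 0, 0, -0.0013, -0.004, 1, 0, 0, 0, 0, 0, -0.004, 1, 0, 0, 0, 0, 0, -0.004, 1, 0, 0, 0, 0, 0, -0.004, 1, 0, 0, 0, 0, 0, -0.004, 1, 0, 0, 0, 0, 0, -0.004, 1, 0, 0, 0, 0, 0, 0, 1, 0, 0, 0, 0, 0, 0, 1, 0, 0, 0, 0, 0, 0, 1, 0, 0, 0, 0, 0, 0, 1],
)

```text
clock: 15.78
eef_pos: [540.2, 41.9, 162.3]
tool_rot: [-3.142, 0.0, 0.39]
force: [0.3, 0.1, -2.3]
width: 19.2
gripper_force: 65.9
```

```bash
python3 - <<'E'
from h import *
st()
im=ctrl.get_image('scene')[:,:,::-1]
cv2.imwrite('pics/s5.png',cv2.resize(im[120:240,260:420],None,fx=5,fy=5,interpolation=2))
c,s=w(0,-45),None
for z in(85,95,102,110): print(z,((proj("scene",[np.r_[w(15,-45+e),z] for e in(-25,25)])-[260,120])*5).round().tolist())
E
```

```text
t 15.78 heat [  0.5 -43.5] z 162.3 rpy [-1.800e+02  2.000e-02  2.233e+01] F [ 0.3  0.1 -2.3] T [-0.04 -0.03 -0.02] w 19.2 g 65.9
85 [[266.0, 349.0], [381.0, 355.0]]
95 [[266.0, 335.0], [381.0, 341.0]]
102 [[266.0, 325.0], [382.0, 332.0]]
110 [[265.0, 314.0], [382.0, 321.0]]
```

View pics/s5.png

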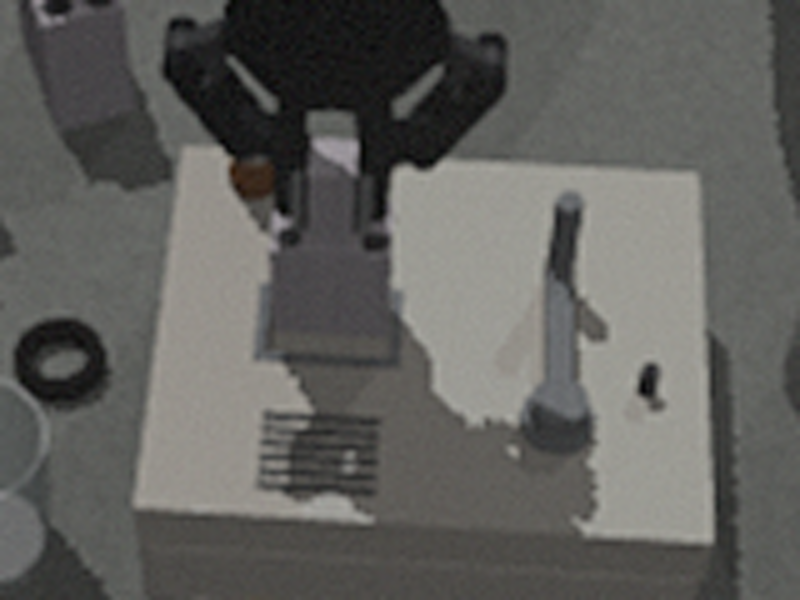

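The block hangs upright over the well. Its lower edge, at about row 333, puts it roughly 12–15 mm above the deck. The lever is at rest and the vial is standing. Handing in.

```bash
python3 -c "
from cell import ctrl
print(ctrl.finish_job())"
```

```text
the job is handed in; nothing more can be done
None
```

I handed the job in at about 16 s, but the hand-in returned no verdict: the lever was swung to its stop and sprang back, the block was rocked about 6° left then right and came free, and the gripper still holds it upright, roughly 12–15 mm above the deck over its well.

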